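Set a recipe stand's leg to its mark and clamp it while holding

TASK

The recipe stand lies flat with its spring-loaded sliding leg pulled in. Pull the leg out by its grip until its pointer lines up with the index clip, with the cam lever still open, and pause there a moment; then, holding the leg at the mark, squeeze the cam lever fully closed towards the grip. Finish while still holding: grip plate and lever stay pinched together in the gripper with the leg at the mark; leave the lemon, garlic and shaker alone.

Things in the scene. Friction and masses are not known exactly. Their poses are not given: they have to be found in the camera images.
- stand: Wooden panel 350x116x12 mm of a recipe stand, lying flat and fixed; its top is 16 mm above the worktop. Origin: centre of its underside at worktop level. x: the way the leg pulls out; y: towards the edge with scale and index clip; z up. A black hinge block (44 mm wide, 50 mm high) and a square sleeve (25 mm wide, 45 mm high) stand at x -174 to -48 mm, y 0. Behind it a wall cabinet overhangs.
- leg (a joint): How far the leg is pulled out of its sleeve along the stand's x, m: 0 in, 0.10 fully out. A spring pulls it in (2.5 N at 0, 5 N at 0.10, friction about 0.5 N) and draws it back if let go, even with the lever closed. It carries a black head 48 mm along x, y -22 to +34 mm, top 46 mm above the worktop, on which grip and cam lever stand.
- leg_pointer (a point): Tip of the small steel pointer low on the leg's head, on the +y side; at the same place along x as the middle of the grip and lever; 42 mm to +y of the leg's axis, 21 mm above the worktop.
- mark: Small fixed steel index clip, 16 mm wide, on the panel's +y edge, with an upright fin 3 mm thick at x 0 of its frame; axes as the stand's. The leg is at its mark when the pointer's tip has the same x as the fin. Origin at the panel's top; the fin's top is 29 mm above the worktop.
- leg_grip: Steel grip fixed on the leg: upright plate 56 mm along x, 8 mm thick, with a cheek at each end reaching 40 mm to -y: a U open to -y and above. 44 mm between the cheeks, for one finger from above; the finger's side pushing a cheek slides the leg. 46 to 90 mm above the worktop (cheeks from 50). Origin: middle of the plate's outer (-y) face, 68 mm up. Axes as the stand's.
- cam_pad: Black upright thumb pad of the cam lever, 32 mm along x, 10 mm thick, from 50 to 86 mm above the worktop, facing the grip plate. Origin: middle of its outer (+y) face, 68 mm up. It slides in -y towards the grip plate. Over plate and pad it measures 42 mm when open, 26 mm when closed. Axes parallel to the stand's.
- cam (a joint): Cam lever travel, m: 0 open, 0.016 fully closed (end stop). About 3 N moves it; it stays where it is left.
- lemon: Yellow lemon about 78 x 55 x 56 mm, loose bystander behind the stand.
- garlic: Pale garlic bulb about 60 mm, loose bystander to the right of the stand.
- shaker: Small salt shaker 36 mm across, 90 mm high with a light grey cap, loose bystander behind the stand.

How it is judged:
On the way:
1. the gripper holds the leg at the mark (pointer within 5 mm of the fin) at rest with the cam lever still open (x of leg_pointer in the frame of mark between -0.005 and 0.005 m and value of joint cam below 0.005 m and contact force between the fingers and leg_grip above 1 N and velocity of joint leg between -0.01 and 0.01 m/s), for 0.3 s.
At the end, for the whole second after the job is handed in: The pointer is within 5 mm of the index clip's fin along the leg, the cam lever is closed to at least 13.5 of 16 mm, the leg is still, and the fingers press on both the grip and the lever's pad with more than 2 N each: the program ends holding them (x of leg_pointer in the frame of mark between -0.005 and 0.005 m and value of joint cam above 0.0135 m and contact force between the fingers and leg_grip above 2 N and contact force between the fingers and cam_pad above 2 N and velocity of joint leg between -0.01 and 0.01 m/s); the arm keeps its last pose, push and grip.
It fails at once if the cam lever is more than half closed while the leg is more than 8 mm off the mark (value of joint cam above 0.008 m and (x of leg_pointer in the frame of mark above 0.008 m or x of leg_pointer in the frame of mark below -0.008 m)).
It fails at once if a bystander is moved more than 30 mm (distance of any of lemon, garlic, shaker from where it was at the start of the episode above 0.03 m).
It also fails if it takes over 35 s, if anything falls off the work surface, if the arm or the gripper's body presses on something with over 40 N, if the wrist force passes 120 N, or if a joint passes its speed limit or range.

ROBOT

A 6-joint arm with a two-finger parallel gripper is mounted at the origin on a cart in front of the work surface, level with it; the furniture and walls round the work are solid. World frame = base frame: x ahead of the robot, y to its left, z up, the work surface at z = 0. Lengths are in m, angles in rad, forces in N, time in s.
With the tool pointing down it reaches from about 0.325 to 0.775 m from the base axis. Payload 5.5 kg.
Tool frame: the origin (TCP) lies at the very end of the fingers, on their centre line; the grasp point (between the pads) lies 19 mm behind it; z points along the fingers, y is the line along which they close (so a half turn about z gives the same grasp; the last joint's range is limited). The gripper opens to 85 mm and grips with 20 to 120 N. Pads are 22 mm wide; open, the fingers measure 114 mm over their backs; the gripper's body (76 mm by 85 mm) begins 54 mm behind the grasp point. The pads swing forward as they close: fully open they stand 13 mm farther back than shut.
Start: joints at [1.134, 0.091, 1.231, -0, 1.82, -0.057], TCP at [0.222, 0.557, 0.231] pointing down, gripper open.
Joint ranges: [-2.87, 2.87], [-0.86, 2.18], [0.17, 2.46], [-1.51, 4.65], [0.06, 2.69], [-2.65, 2.65]. Speed limits (rad/s): [2.57, 2.57, 3.01, 3.14, 3.14, 3.14].

INTERFACE

Orientations are given as a unit quaternion [x, y, z, w].
In Python, from plant import r gives the robot as it stands. The module is installed in compiled form; this text tells all that it offers.
- The arm moves only by the tool move_arm, never from a script. Its argument "series" is a list of rows, each a list of 5 numbers: the opening, from -1 (shut) to 1 (fully open), so that 0 is half open, then the shift along the tool's x, y, z in mm, then the turn about the tool's z in rad. In form: [[hand, tx, ty, tz, twist], ...]. A call has 1 to 12 rows; each row is the pose to reach, as a shift and turn from the pose commanded when the call began, along the tool's axes at that moment; what a row does not reach only later rows make up. A row lasts 1/10 s, in which the tool goes at most 50 mm and 8.59 degrees, less where a joint would pass 70% of its speed; a pose out of reach is approached as far as the arm can. A call with a gripper value outside its range is refused whole. The fingers move at their own pace and stop on an object; "grip_force" is the grip in N (left out, the last holds). Time passes only in rows, so rows that repeat a pose let the fingers close. It gives the time, the measured TCP pose, the force, the opening and the grip force at its end, in the units of the state.
- r.observe(): the state, without advancing time (a new reading comes with each control period).
- r.capture(name): name is "side" or "top"; returns (picture, depth): 400x640x3 uint8, blue, green, red; 400x640 float32, m along the optical axis (not along the pixel's ray), 0 where there is no reading.
- r.camera_params(name): a dict with "vfov" (degrees; the focal length in pixels is half the picture's height over the tangent of half this angle, whatever the lens; pixels are square), "cx", "cy" (the principal point, pixels), "extrinsics" (4x4, takes a point from world to camera coordinates). Camera axes: x right, y up, looking along -z (the intrinsics and any distortion apply to the point x, -y, -z); pixel columns grow to the right and rows downward; lengths in m; the calibration is good to about 2 mm. A picture is of the moment at which its call begins. camera_params takes no time and is no camera call.
- r.hand_in(): hands the job in; it is judged then, once.
Trained networks look in the newest picture that a camera, given by its name, has taken for a name from the list of things; names that differ only in an ending like _2 or _b are one class to them, and where a whole thing is asked for, a point or a joint stands for the part that bears it (a point fixed in the world has none). Each returns a list of dicts, best first, with "confidence" (0 to 1); they miss things now and then, are a little off and sometimes report something else, mostly with a low value. They report only what shows in the picture. A call takes as long as a camera call.
- r.recognise(camera, target): "bbox" ([centre column, centre row, width, height] in pixels, round what is visible of it).
- r.outline_of(camera, target): "pixels" (400x640 bool, what is visible of it) and "bbox" ([centre column, centre row, width, height] in pixels, round what is visible of it).
- r.tip_of(camera, target): "xy" ([column, row] in pixels: a listed point, or the origin of a listed thing).
The state is a dict: "clock": time; "joint_positions": joint angles; "joint_vel": joint speeds; "tau": joint torques, N m; "tcp_pos": TCP position; "tcp_rot": TCP orientation; "contact_force": force on the tool from outside, world axes, zero at the start; "wrist_torque": the same for the moment, N m; "grip_width": opening from 0.0 (shut) to 1.0 (fully open); "gripper_force": force on a finger pad.
Only numpy, scipy, OpenCV 4.12 (cv2) and the standard library are available. Lean on these libraries where they do the work, as an engineer would, in place of code of your own. Each camera call takes 0.05 s, during which the arm holds its last target. There are 200 camera calls.

## Working session

There is one attempt and no reset: what is moved stays moved. The work goes in short steps, Python scripts to look and compute and a tool call to move; the robot and the scene stay as the last step left them, time stands still between calls to the robot, and variables do not carry over. Pictures are saved under pics/ and viewed, at most 10 in all, crops included, and the job is handed in when it is done.

Besides the shell and the picture viewer there is one more tool, called after "Emit:" as name([rows], argument=value, ...), one row to a line, values as JSON. move_arm: Moves the arm, as the interface text tells. Its arguments: {"type":"object","properties":{"series":{"type":"array"},"grip_force":{"type":"number"}},"required":["series"]}

```bash
mkdir -p pics; cat > h.py <<'E'
import numpy as np, cv2
from plant import r
def P(cam):
    p=r.camera_params(cam); return p, 200/np.tan(np.radians(p['vfov'])/2), np.array(p['extrinsics'])
def px2w(cam,u,v,d):
    p,f,E=P(cam); c=np.array([(u-p['cx'])/f*d,-(v-p['cy'])/f*d,-d,1]); return (np.linalg.inv(E)@c)[:3]
def px2z(cam,u,v,z):
    a=px2w(cam,u,v,0.); b=px2w(cam,u,v,1.); return a+(b-a)*(z-a[2])/(b[2]-a[2])
def w2px(cam,w):
    p,f,E=P(cam); c=E@np.r_[w,1]; return p['cx']+f*c[0]/-c[2], p['cy']-f*c[1]/-c[2]
E
python3 - <<'E'
from h import *
H={'leg_pointer':.021,'mark':.016,'leg_grip':.068,'cam_pad':.068,'stand':0}
for c in('side','top'):
    p=r.camera_params(c);print({k:v for k,v in p.items() if k!='extrinsics'},np.round(np.linalg.inv(np.array(p['extrinsics'])),3))
    im,d=r.capture(c);cv2.imwrite(f'pics/{c}0.png',im)
    for t in H:
        for o in r.tip_of(c,t)[:2]:
            u,v=o['xy'];print(c,t,round(o['confidence'],2),np.round([u,v]),'onplane',px2z(c,u,v,H[t]).round(4),'depth',px2w(c,u,v,float(d[int(min(v,399)),int(min(u,639))])).round(4))
s=r.observe();print(s)
E
```

```text
{'vfov': 48.94006633157815, 'cx': 332.99187779876416, 'cy': 193.60528986440752} [[-0.999  0.019 -0.026  0.546]
 [-0.032 -0.578  0.815  0.707]
 [ 0.     0.816  0.578  0.649]
 [ 0.     0.     0.     1.   ]]
side mark 0.38 [387. 260.] onplane [0.4557 0.0466 0.016 ] depth [0.4559 0.0477 0.0171]
side leg_grip 0.96 [359. 265.] onplane [0.5163 0.1161 0.068 ] depth [0.5163 0.1167 0.0686]
side cam_pad 0.44 [358. 252.] onplane [0.5171 0.0823 0.068 ] depth [0.5171 0.084  0.0696]
side stand 0.56 [369. 285.] onplane [0.4936 0.1011 0.    ] depth [0.4959 0.1276 0.0285]
{'vfov': 45.31676322097132, 'cx': 322.7395708351778, 'cy': 197.36007354139002} [[ 1.000e-03  9.950e-01 -9.800e-02  4.720e-01]
 [-1.000e+00  1.000e-03  2.000e-03 -1.010e-01]
 [ 2.000e-03  9.800e-02  9.950e-01  1.371e+00]
 [ 0.000e+00  0.000e+00  0.000e+00  1.000e+00]]
top leg_pointer 0.78 [264. 230.] onplane [0.5139 0.0623 0.021 ] depth [0.514  0.0628 0.0174]
top mark 0.4 [267. 247.] onplane [0.466  0.0542 0.016 ] depth [0.466  0.0542 0.0154]
top cam_pad 0.61 [256. 231.] onplane [0.5084 0.0794 0.068 ] depth [0.5079 0.0772 0.0838]
top stand 0.77 [249. 237.] onplane [0.492  0.1062 0.    ] depth [0.4914 0.0992 0.0465]
{'clock': 0.6, 'joint_positions': array([ 1.13431703e+00,  9.10830610e-02,  1.23069087e+00,  3.35419177e-05,
        1.81978021e+00, -5.67164736e-02]), 'joint_vel': array([-0.00055714, -0.00067627,  0.00085096,  0.00123791, -0.00027363,
        0.00063906]), 'tau': array([-9.62715399e-05, -4.58127522e+01, -4.17858732e+01, -1.01349832e-05,
        2.32163029e-04,  8.65599134e-06]), 'tcp_pos': array([0.22243018, 0.55727178, 0.23129052]), 'tcp_rot': array([ 1.88738380e-01,  9.82027405e-01,  2.26431805e-05, -1.10609895e-05]), 'contact_force': array([ 0.76216088, -1.71662138,  0.64434582]), 'wrist_torque': array([0.02359167, 0.02960081, 0.02807523]), 'gripper_force': 0.0, 'grip_width': 0.9991577021665059}
```

View images.

```bash
python3 - <<'E'
import cv2
a=cv2.imread('pics/side0.png')[170:370,230:530];cv2.imwrite('pics/sc.png',cv2.resize(a,None,fx=2.66,fy=2.66,interpolation=2))
a=cv2.imread('pics/top0.png')[150:330,150:390];cv2.imwrite('pics/tc.png',cv2.resize(a,None,fx=3.3,fy=3.3,interpolation=2))
E
```

```text
(no output)
```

View pics/sc.png

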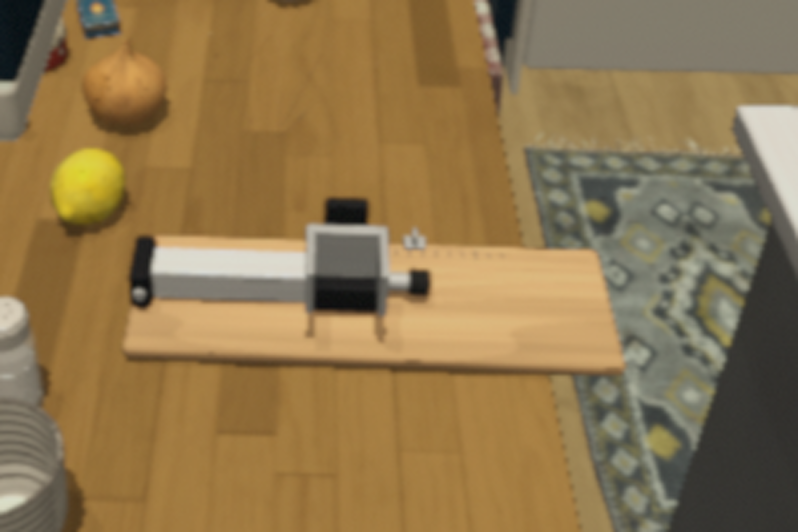

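View pics/tc.png

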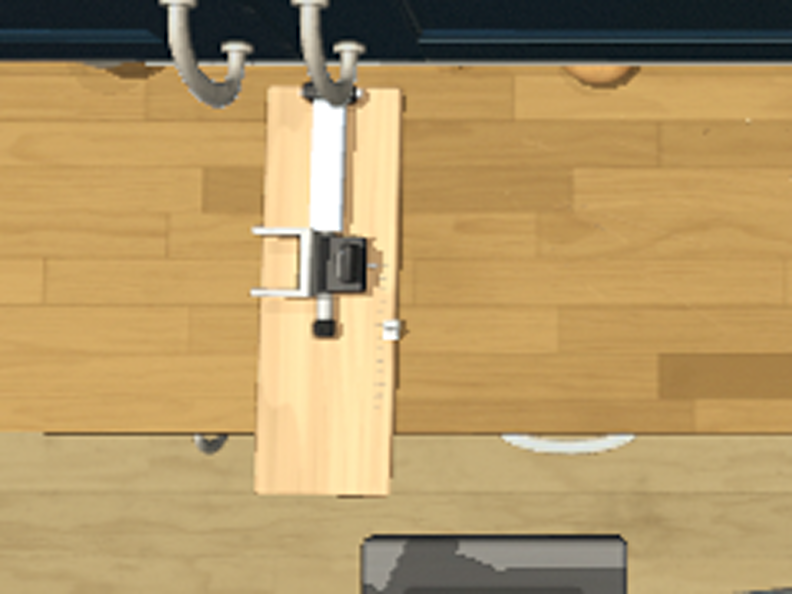

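View pics/top0.png

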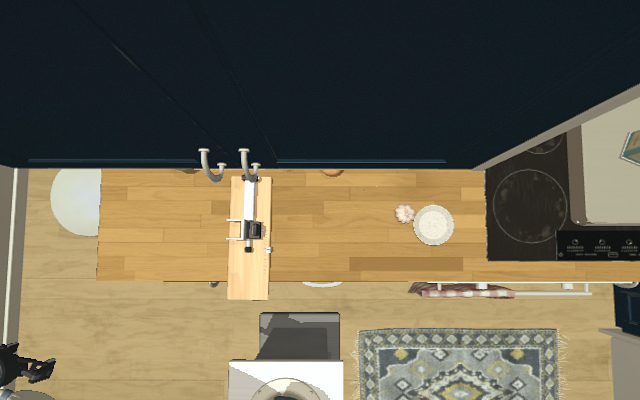

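View pics/side0.png

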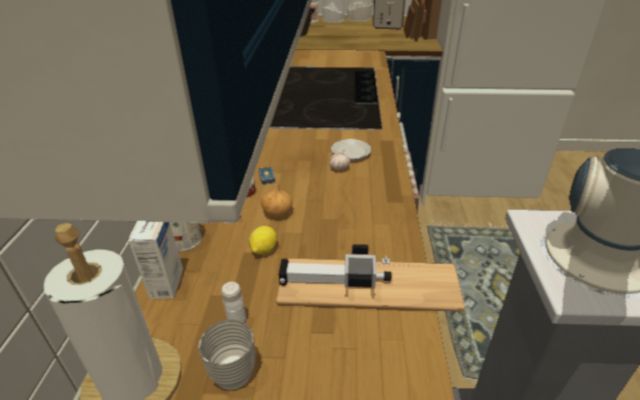

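```bash
cat >> h.py <<'E'
def cloud(cam,d):
    p,f,E=P(cam); v,u=np.mgrid[:400,:640]; c=np.stack([(u-p['cx'])/f*d,-(v-p['cy'])/f*d,-d,np.ones_like(d)],-1)
    return (c@np.linalg.inv(E).T)[...,:3]
E
python3 - <<'E'
from h import *
for c in('top','side'):
    im,d=r.capture(c); W=cloud(c,d.astype(float))
    x,y,z=W[...,0],W[...,1],W[...,2]
    o=r.outline_of(c,'stand')
    if o: print(c,'stand',o[0]['confidence'],o[0]['bbox'])
    # panel top
    m=(abs(z-.016)<.006)&(x>.15)&(x<.75)&(y>-.02)&(y<.25)&(d>0)
    if o: m&=cv2.dilate(o[0]['pixels'].astype(np.uint8),np.ones((5,5)))>0
    q=np.c_[x[m],y[m]].astype(np.float32)
    print('panel',m.sum(),cv2.minAreaRect(q),np.median(z[m]))
    rect=cv2.boxPoints(cv2.minAreaRect(q));print(rect.round(4))
    g=(z>.058)&(z<.1)&(x>.35)&(x<.62)&(y>.0)&(y<.2)&(d>0)
    print('high pts',g.sum(),np.percentile(x[g],[1,5,50,95,99]).round(4),np.percentile(y[g],[1,5,50,95,99]).round(4),np.percentile(z[g],[1,50,99]).round(4))
    for t in('leg_grip','cam_pad','mark','leg_pointer','lemon','garlic','shaker'):
        for o in r.outline_of(c,t)[:1]:
            k=o['pixels']&(d>0); 
            print(c,t,round(o['confidence'],2),np.round(o['bbox']),k.sum(),[np.percentile(a[k],[2,50,98]).round(4).tolist() for a in(x,y,z)])
    cab=(z>.2)&(z<1.2)&(abs(y-.1)<.25)&(d>0)
    if cab.any(): print('high things min x',np.percentile(x[cab],[.5,5,50]).round(3),'z',np.percentile(z[cab],[.5,5,50]).round(3))
E
```

```text
top stand 0.95 [248.8, 239.0, 46.7, 129.4]
panel 3845 ((0.4927997589111328, 0.10515421628952026), (0.11602884531021118, 0.34977009892463684), 88.98746490478516) 0.015022436285296203
[[0.3169 0.0502]
 [0.6666 0.0441]
 [0.6687 0.1601]
 [0.319  0.1662]]
high pts 226 [0.4865 0.4865 0.5156 0.5397 0.5401] [0.075  0.0756 0.112  0.1496 0.1541] [0.06   0.0861 0.0937]
top leg_grip 0.69 [239. 228.  17.  16.] 137 [[0.4892, 0.5238, 0.54], [0.1087, 0.1127, 0.1468], [0.0469, 0.0866, 0.0926]]
top cam_pad 0.43 [255. 228.   5.   4.] 43 [[0.4999, 0.511, 0.524], [0.0752, 0.0785, 0.084], [0.0671, 0.0844, 0.0899]]
top leg_pointer 0.84 [244. 234.  35.  31.] 544 [[0.4567, 0.5107, 0.54], [0.0718, 0.1037, 0.1498], [0.0119, 0.0465, 0.0917]]
top garlic 0.78 [405. 213.  24.  21.] 315 [[0.5353, 0.5599, 0.5857], [-0.3646, -0.3311, -0.308], [-0.0014, 0.0357, 0.0524]]
high things min x [0.592 0.615 0.62 ] z [0.484 0.565 0.956]
side stand 0.56 [370.2, 277.8, 189.3, 65.8]
panel 6029 ((0.4956420361995697, 0.10667765140533447), (0.11864835023880005, 0.3498438596725464), 89.14252471923828) 0.015506721661937228
[[0.3199 0
[... 384 characters left out ...]
], [0.0643, 0.078, 0.0868]]
side mark 0.45 [387. 259.   7.   8.] 54 [[0.4498, 0.4613, 0.4688], [0.0218, 0.0538, 0.0584], [-0.0013, 0.0188, 0.0293]]
side leg_pointer 0.87 [367. 266.  48.  43.] 1340 [[0.4601, 0.5124, 0.5428], [0.0804, 0.1174, 0.1573], [0.0237, 0.0652, 0.0904]]
side lemon 0.64 [264. 240.  28.  32.] 621 [[0.6927, 0.7153, 0.7424], [-0.0105, 0.0223, 0.0405], [0.0162, 0.0421, 0.055]]
side garlic 0.79 [337. 160.  21.  22.] 282 [[0.538, 0.5627, 0.5884], [-0.3398, -0.3174, -0.305], [0.0099, 0.032, 0.0504]]
side shaker 0.96 [233. 304.  25.  41.] 742 [[0.7203, 0.7329, 0.7511], [0.1875, 0.2085, 0.2143], [0.0109, 0.0632, 0.0899]]
high things min x [0.014 0.044 0.856] z [0.201 0.208 0.25 ]
```

```bash
python3 - <<'E'
from h import *
a=cv2.imread('pics/top0.png')[215:260,235:280];b=cv2.imread('pics/side0.png')[240:285,350:400]
a=cv2.resize(a,(405,405),interpolation=0);b=cv2.resize(b,(400,360),interpolation=0)
b=cv2.copyMakeBorder(b,0,45,0,0,0);cv2.imwrite('pics/zz.png',np.hstack([a,b[:,:390]]))
E
```

```text
(no output)
```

View pics/zz.png

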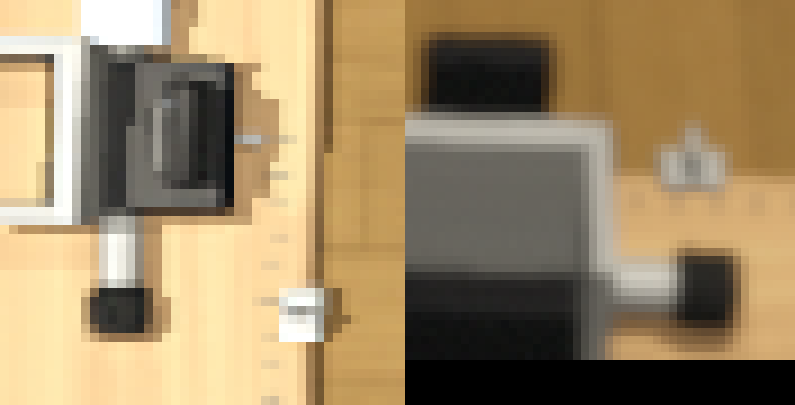

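```bash
python3 - <<'E'
from h import *
print(px2z('top',263,229.9,.021),px2z('top',267.8,249.6,.018),px2z('top',267.8,249.1,.027),px2z('side',385.4,256.5,.027))
print(px2z('side',385.4,260.5,.018))
E
```

```text
[0.51277602 0.06485748 0.021     ] [0.45768409 0.05103595 0.018     ] [0.45916755 0.0500444  0.027     ] [0.46025626 0.04828303 0.027     ]
[0.45978214 0.05053763 0.018     ]
```

Emit:
move_arm([
  [1, -440, -313, 60, -0.363],
  [1, -440, -313, 60, -0.363],
  [1, -440, -313, 60, -0.363],
  [1, -440, -313, 60, -0.363],
  [1, -440, -313, 60, -0.363],
  [1, -440, -313, 60, -0.363],
  [1, -440, -313, 60, -0.363],
  [1, -440, -313, 60, -0.363],
  [1, -440, -313, 60, -0.363],
  [1, -440, -313, 60, -0.363],
  [1, -440, -313, 60, -0.363],
  [1, -440, -313, 60, -0.363],
], grip_force=40)

```text
clock: 2.7
tcp_pos: [0.5166, 0.0987, 0.1699]
tcp_rot: [0.012, 1.0, -0.001, -0.001]
contact_force: [-0.2, 0.3, -0.3]
grip_width: 1.002
gripper_force: 0.0
```

```bash
python3 - <<'E'
from h import *
r.capture('side');s=r.observe();print(s['clock'],s['tcp_pos'],s['tcp_rot'],s['contact_force'],s['joint_vel'].round(3),s['joint_positions'].round(2))
im,d=r.capture('side');cv2.imwrite('pics/s1.png',im[100:340,200:520])
E
```

```text
2.75 [0.51563428 0.10108313 0.1703995 ] [ 1.07358157e-02  9.99942045e-01 -1.97541591e-04 -7.81333156e-04] [-0.5935118   0.76014928  0.37890599] [ 0.062 -0.026  0.006  0.022  0.011  0.02 ] [ 0.13 -0.11  1.54 -0.    1.72 -1.42]
```

View pics/s1.png

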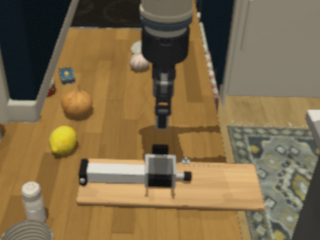

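The gripper hovers centred over the grip (crop pixel 162,120 above the grip at 160,170). I'll descend in place.

Emit:
move_arm([
  [1, 0, 0, 0, 0],
  [1, 0, 0, 40, 0],
  [1, 0, 0, 70, 0],
  [1, 0, 0, 90, 0],
  [1, 0, 0, 105, 0],
  [1, 0, 0, 117, 0],
  [0.65, 0, 0, 117, 0],
  [0.65, 0, 0, 117, 0],
  [0.65, 0, 0, 117, 0],
  [0.65, 0, 0, 117, 0],
])

```text
clock: 3.8
tcp_pos: [0.5158, 0.1035, 0.0556]
tcp_rot: [0.008, 1.0, 0.0, 0.001]
contact_force: [-0.4, -0.5, -0.0]
grip_width: 0.829
gripper_force: 0.0
```

```bash
python3 - <<'E'
from h import *
im,d=r.capture('side');cv2.imwrite('pics/s2.png',cv2.resize(im[200:310,290:420],None,fx=5,fy=5,interpolation=2))
s=r.observe();print(s['clock'],s['tcp_pos'],s['tcp_rot'],s['contact_force'],s['grip_width'])
E
```

```text
3.85 [0.51566826 0.10345352 0.05534912] [8.46532407e-03 9.99963781e-01 1.17172195e-04 8.72789696e-04] [-0.57867449  1.1403108  -0.19048947] 0.8225254135177077
```

View pics/s2.png

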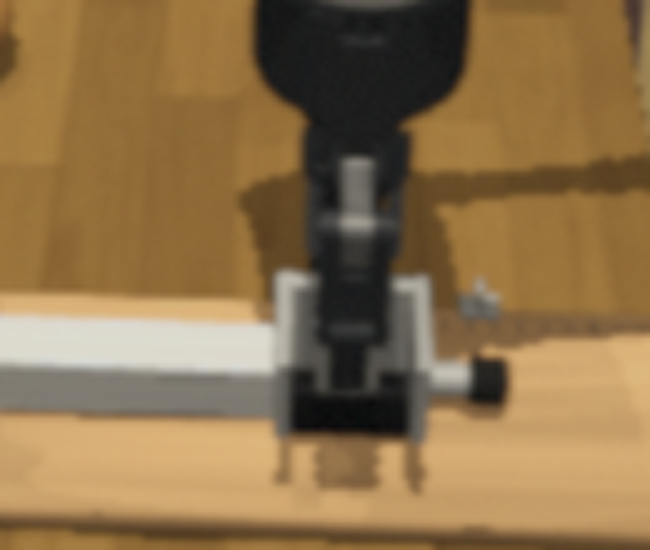

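Finger is in the U, centred between the cheeks (columns 278–430, finger ~354). Pulling now.

Emit:
move_arm([
  [0.65, 6, 0, 0, 0],
  [0.65, 10, 0, 0, 0],
  [0.65, 15, 0, 0, 0],
  [0.65, 23, 0, 0, 0],
  [0.65, 31, 0, 0, 0],
  [0.65, 39, 0, 0, 0],
  [0.65, 47, 0, 0, 0],
  [0.65, 54, 0, 0, 0],
  [0.65, 60, 0, 0, 0],
  [0.65, 63, 0, 0, 0],
  [0.65, 63, 0, 0, 0],
  [0.65, 63, 0, 0, 0],
])

```text
clock: 5.05
tcp_pos: [0.4521, 0.1044, 0.0544]
tcp_rot: [0.008, 1.0, -0.0, 0.0]
contact_force: [2.3, -2.4, 0.2]
grip_width: 0.828
gripper_force: 1.6
```

```bash
python3 - <<'E'
from h import *
im,d=r.capture('side');A=im[225:300,330:430]
t,dt=r.capture('top');B=t[215:270,225:290]
s=r.observe();print(s['clock'],s['tcp_pos'],s['tcp_rot'],s['contact_force'],s['grip_width'])
A=cv2.resize(A,(500,375),interpolation=0);B=cv2.resize(B,(300,254),interpolation=0)
B=cv2.copyMakeBorder(B,0,121,0,0,0);cv2.imwrite('pics/s3.png',np.hstack([A,B]))
W=cloud('side',d.astype(float));x,y,z=W[...,0],W[...,1],W[...,2]
for o in r.outline_of('side','leg_grip')[:1]:
    k=o['pixels']&(d>0);print(o['confidence'],o['bbox'],np.percentile(x[k],[1,2,50,98,99]))
for zz in(.07,.08,.088):
    g=(abs(z-zz)<.004)&(abs(x-.46)<.1)&(y>.125)&(y<.16);print(zz,np.percentile(x[g],[1,2,98,99]).round(4))
for c in('side','top'):
  for n in('leg_pointer','mark'):
    print(c,n,[(round(o['confidence'],2),np.round(o['xy'],1)) for o in r.tip_of(c,n)[:2]])
E
```

```text
5.15 [0.45225082 0.10438143 0.05438421] [ 8.42178373e-03  9.99964530e-01 -1.03209706e-04  4.19124886e-05] [ 3.09883268 -2.62232593  1.45836267] 0.8253304221041795
0.64 [371.1, 278.6, 190.5, 67.3] [0.32485771 0.32811884 0.49624922 0.66263796 0.66630181]
0.07 [0.4389 0.4391 0.4936 0.4937]
0.08 [0.4383 0.4385 0.4933 0.4933]
0.088 [0.4382 0.4387 0.4931 0.4932]
side leg_pointer []
side mark []
top leg_pointer [(0.66, array([263.5, 248.5]))]
top mark []
```

View pics/s3.png

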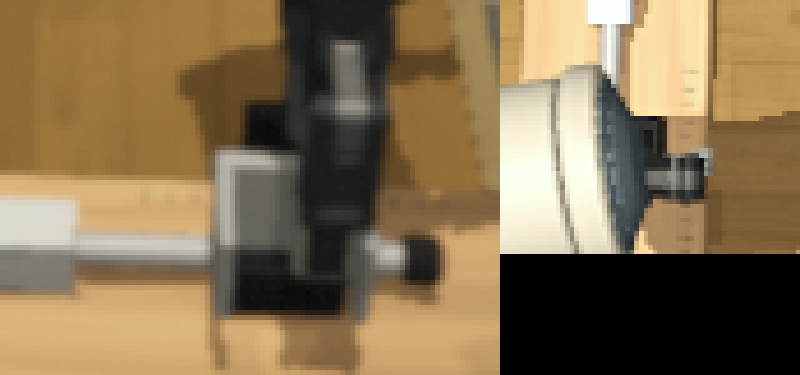

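Side view: leg is pulled ~50.6 mm of the needed ~54.5 mm; the finger bears on the right cheek. Adding 4 mm, and opening slightly for clearance to the pad, then pausing.

Emit:
move_arm([
  [0.72, 2, 0, 0, 0],
  [0.72, 4, 0, 0, 0],
  [0.72, 4, 0, 0, 0],
  [0.72, 4, 0, 0, 0],
  [0.72, 4, 0, 0, 0],
  [0.72, 4, 0, 0, 0],
  [0.72, 4, 0, 0, 0],
])

```text
clock: 6.1
tcp_pos: [0.448, 0.1045, 0.0541]
tcp_rot: [0.008, 1.0, -0.0, -0.0]
contact_force: [4.0, -2.8, -0.3]
grip_width: 0.86
gripper_force: 1.7
```

```bash
cat > chk.py <<'E'
from h import *
im,d=r.capture('side');t,dt=r.capture('top')
s=r.observe();print(s['clock'],s['tcp_pos'],s['contact_force'],s['grip_width'],s['gripper_force'])
A=cv2.resize(im[225:300,330:430],(500,375),interpolation=0);B=cv2.resize(t[225:265,245:275],(300,400),interpolation=0)[:375]
import sys;cv2.imwrite(f'pics/{sys.argv[1]}.png',np.hstack([A,B]))
W=cloud('side',d.astype(float));x,y,z=W[...,0],W[...,1],W[...,2]
for zz in(.07,.08,.088):
    g=(abs(z-zz)<.004)&(abs(x-.46)<.1)&(y>.125)&(y<.16);q=np.percentile(x[g],[2,98]);print(zz,q.round(4),q.mean().round(4))
print([(round(o['confidence'],2),np.round(o['xy'],1),px2z('top',*o['xy'],.021).round(4)) for o in r.tip_of('top','leg_pointer')[:2]])
W=cloud('top',dt.astype(float));x,y,z=W[...,0],W[...,1],W[...,2]
g=(z>.055)&(z<.1)&(abs(x-.46)<.05)&(y>.02)&(y<.1);print('top high y',len(x[g]),np.percentile(y[g],[1,10,50]).round(4),np.percentile(x[g],[2,98]).round(4))
E
python3 chk.py s4
```

```text
6.2 [0.44801566 0.10452843 0.05413893] [ 3.23781422 -3.04260106 -1.52930083] 0.860528794828067 1.7620118334889412
0.07 [0.4342 0.4892] 0.4617
0.08 [0.435  0.4892] 0.4621
0.088 [0.4356 0.4894] 0.4625
[(0.7, array([265.9, 249.5]), array([0.458, 0.056, 0.021]))]
top high y 14 [0.0687 0.0759 0.0762] [0.4549 0.4733]
```

View pics/s4.png

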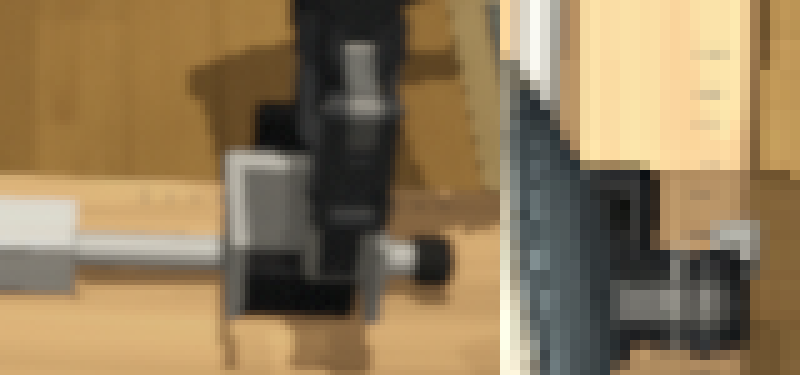

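Grip moved 54.6 mm, pad top still at y≈0.076 (open), leg at the mark and at rest. Squeezing now.

Emit:
move_arm([
  [0.4, 0, 0, 0, 0],
  [0.2, 0, 0, 0, 0],
  [0, 0, 0, 0, 0],
  [-0.2, 0, 0, 0, 0],
  [-0.4, 0, 0, 0, 0],
  [-0.7, 0, 0, 0, 0],
  [-1, 0, 0, 0, 0],
  [-1, 0, 0, 0, 0],
  [-1, 0, 0, 0, 0],
  [-1, 0, 0, 0, 0],
], grip_force=40)

```text
clock: 7.25
tcp_pos: [0.4486, 0.1055, 0.0551]
tcp_rot: [0.008, 1.0, 0.001, 0.001]
contact_force: [4.3, 3.5, 4.7]
grip_width: 0.294
gripper_force: 42.6
```

```bash
python3 chk.py s5; python3 -c "
from h import *
s=r.observe();print(s['wrist_torque'],s['joint_vel'].round(4))"
```

```text
7.35 [0.44866452 0.10547504 0.05515419] [4.34577196 4.15822478 4.46934902] 0.2872699933116463 42.58881725370884
0.07 [0.4358 0.4902] 0.463
0.08 [0.4348 0.4898] 0.4623
0.088 [0.4349 0.4895] 0.4622
[(0.65, array([266.1, 251.2]), array([0.4533, 0.0554, 0.021 ]))]
[-0.30746693 -0.62404632 -0.18259958] [ 0.0015  0.0005  0.001  -0.0005  0.0002  0.0001]Traceback (most recent call last):
  File "chk.py", line 11, in <module>
    g=(z>.055)&(z<.1)&(abs(x-.46)<.05)&(y>.02)&(y<.1);print('top high y',len(x[g]),np.percentile(y[g],[1,10,50]).round(4),np.percentile(x[g],[2,98]).round(4))
                                                                                   ~~~~~~~~~~~~~^^^^^^^^^^^^^^^^
    return _quantile_unchecked(
        a, q, axis, out, overwrite_input, method, keepdims, weights)
    return _ureduce(a,
                    func=_quantile_ureduce_func,
    ...<5 lines>...
                    overwrite_input=overwrite_input,
                    method=method)
    r = func(a, **kwargs)
    result = _quantile(arr,
                       quantiles=q,
    ...<2 lines>...
                       out=out,
                       weights=wgt)
    slices_having_nans = np.isnan(arr[-1, ...])
                                  ~~~^^^^^^^^^
IndexError: index -1 is out of bounds for axis 0 with size 0
```

View pics/s5.png

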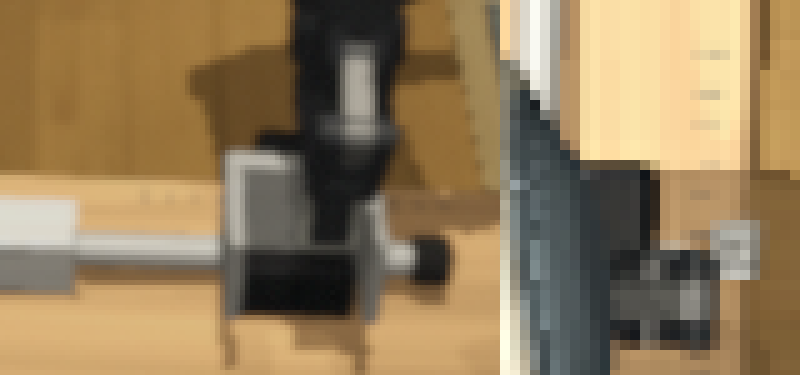

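```bash
python3 -c "
from h import *
print(r.hand_in())"
```

```text
the job is handed in; nothing more can be done
None
```

I handed the job in at about 7.5 s on the robot's clock, but it returned no verdict: the leg is held about 54.4 mm out against a measured 54.5 mm to the mark, after a 0.5 s pause there with the lever open, and grip plate and lever are pinched fully closed at about 42 N.

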